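# Tighten the clamp screw with the T-handle hex key

## Task

Close the clamp on the glass plate: take the large T-handle hex key (the one with the longer crossbar) from the tool stand, feel gently, without forcing it, for the hexagonal socket of the recessed clamp screw and seat it fully home, and only then turn the screw clockwise until it comes up against its stop, a little under half a turn. Let go and leave the key standing upright, still fully home in the screw; leave the small key in the stand and do not push the other things about.

Things in the scene. Friction and masses are not known exactly. Their poses are not given: they have to be found in the camera images.
- hex_key: large T-handle hex key, loose, 0.3 kg, upright in a stand hole (tip 12 mm above worktop). Origin: centre of lower tip; z up the shank, x along the crossbar. Steel hexagonal shank 110 mm long, 20 mm across flats (flats face +-x and every 60 deg), last 3 mm stepped down to 16 mm as a pilot; black crossbar 116 mm long, 24 thick (y), 16 high, mid-height 118 mm above the tip.
- small_key: the other T-handle key, too small for this screw: crossbar only 70 mm long, same height and thickness; round 21 mm shank with a 12 mm hexagon on the last 22 mm. Origin and axes as for the large key. It stays in the stand. Which key is in which hole varies.
- stand: grey tool stand, 200 x 60 x 56 mm block fixed to the worktop, origin centre of its underside, x along its length; two round holes of 25 mm, 44 mm deep, at x = -62 and +62 mm.
- clamp: grey clamp fixture fixed to the worktop; origin on the worktop under the screw axis. Base plate 180 x 110 x 14 mm from x = -45 to +135 mm; round boss 54 mm wide, top 60 mm above the worktop, round the screw; a steel jaw, top 56 mm high, reaches from the boss along +x over the glass plate and comes down 4 mm as the screw tightens.
- socket_mouth (a point): on the vertical screw axis at the top of the screw head, 50 mm above the worktop, 10 mm deep in a 32 mm bore. Socket 21.4 mm across flats, sharp-edged. The point is fixed to the clamp: how the hexagon is turned is not told; see or feel it. A key turned wrongly only enters with its pilot and rests on the head, tip 3 mm below the mouth; lined up (within about 6 deg) it goes on down to the floor.
- socket_floor (a point): point on the screw axis at the flat floor of the hexagonal socket, 18 mm below the mouth, 32 mm above the worktop; a fully seated key has its tip here. Pressing the key on the screw with more than 80 N of contact force before it is home counts as forcing it; a few newtons are enough to feel it.
- screw (a joint): angle of the clamp screw in rad, 0 = loose, against its stop anticlockwise (all starts), growing as it is turned clockwise seen from above, 2.6 = against its tight stop. About 0.2 N m of friction holds it where it is. The key has about 8 degrees of play either way in the socket.
- beaker: plain clear beaker 57 mm wide, 70 mm high, bystander; origin centre of its underside.
- tape_roll: roll of tape lying flat, 71 mm diameter, 19 mm high, bystander; origin centre of its underside.
- timer: small electronic timer, 62 x 62 x 18 mm, bystander; origin centre of its underside.
- note_pad: small block of notes 46 x 73 x 14 mm, bystander; origin centre of its underside.
- marker_black: marker pen lying on the worktop, 138 mm long, 12 mm thick, bystander; origin centre of its underside.
Things that resemble listed ones, but are neither listed nor needed, are in the scene too. Leave any blue or red look-alike of the hex_key alone.

How it is judged (in metres and radians):
On the way, in this order (a step that is already met when the one before it is completed fails the run):
1. the large key is seated fully home in the socket, the screw not yet turned (z of hex_key in the frame of socket_floor below 0.004 m and horizontal distance between hex_key and socket_floor below 0.004 m and value of joint screw below 0.35 rad), for 0.1 s.
2. the screw is turned clockwise to its tight stop with the key fully home (value of joint screw above 2.4 rad and z of hex_key in the frame of socket_floor below 0.005 m and horizontal distance between hex_key and socket_floor below 0.004 m), for 0.2 s.
At the end, for the whole second after the job is handed in: The screw is turned to at least 2.4 rad (stop at 2.6), the large key is still in it with its tip within 5 mm of the socket floor and 4 mm of the screw axis, upright within 0.12 rad and at rest; the small key stands in its hole in the stand (all of step 2 and angle between hex_key's own z axis and vertical below 0.12 rad and linear speed of hex_key below 0.02 m/s and horizontal distance between small_key and stand below 0.08 m and angle between small_key's own z axis and vertical below 0.2 rad and height (world z) of small_key below 0.03 m); the robot touches nothing.
It fails at once if the key is forced: pressed on the screw with over 80 N before it has gone home (z of hex_key in the frame of socket_floor above 0.006 m and contact force between hex_key and screw above 80 N).
It fails at once if the screw is turned more than 0.4 rad while the key is not fully home (value of joint screw above 0.4 rad and (z of hex_key in the frame of socket_floor above 0.007 m or horizontal distance between hex_key and socket_floor above 0.008 m)).
It fails at once if the small key is pulled out of the stand (height (world z) of small_key above 0.04 m).
It fails at once if a bystander is pushed more than 30 mm (distance of any of beaker, tape_roll, timer, note_pad, marker_black from where it was at the start of the episode above 0.03 m).
It also fails if it takes over 67 s, if anything falls off the work surface, if the arm or the gripper's body presses on something with over 40 N, if the wrist force passes 120 N, or if a joint passes its speed limit or range.

## Robot

A 6-joint arm with a two-finger parallel gripper is mounted at the origin on a cart in front of the work surface, level with it; the furniture and walls round the work are solid. World frame = base frame: x ahead of the robot, y to its left, z up, the work surface at z = 0. Lengths are in m, angles in degrees, forces in N, time in s.
With the tool pointing down it reaches from about 0.35 to 0.875 m from the base axis. Payload 4.2 kg.
Tool frame: the origin (TCP) lies between the finger pads; the fingertips stand 14 mm ahead of it and the grasp point (between the pads) lies 5 mm behind it (r.tcp_to_tips is the distance from the TCP to the fingertips, in m); y points along the fingers, x is the direction in which the jaws open and shut, and the axes are right-handed (so a half turn about y gives the same grasp; the last joint's range is limited). The gripper opens to 87 mm and grips with 3 to 60 N. Pads are 19 mm wide; open, the fingers measure 117 mm over their backs; the gripper's body (75 mm by 190 mm) begins 51 mm behind the grasp point.
Start: joints at [-27.067, 22.042, 0.453, 0, -68.411, -14.817], TCP at [0.465, -0.417, 0.208] pointing down, gripper open.
Joint ranges: [-179.83, 179.83], [-69.29, 118.12], [-61.27, 80.66], [-181.25, 117.63], [-171.15, -9.14], [-177.46, 177.46]. Speed limits (degrees/s): [159.86, 159.86, 180, 180, 180, 180].

## Interface

Orientations are given as a 3x3 rotation matrix whose columns are the frame's x, y, z axes.
In Python, from station import sense, optics, ticket, r gives the robot as it stands.
- The arm moves only by the tool carry_out, never from a script. Its argument "steps" is a list that holds one entry, the list of rows, each a list of 6 numbers: the shift along the world's x, y, z in cm, then the turn, a rotation vector about the world's x, y, z in rad. A call has 1 to 20 rows; each row is the pose to reach, as a shift and turn from the pose commanded when the call began; what a row does not reach only later rows make up. A row lasts 1/8 s, in which the tool goes at most 62.5 mm and 10.7 degrees, less where a joint would pass 70% of its speed; a pose out of reach is approached as far as the arm can. A call with a gripper value outside its range is refused whole. "fingers" is the closure in counts, from 0 (fully open) to 255 (shut), set as the call begins (left out, the last holds). The fingers move at their own pace and stop on an object; the grip force is fixed at half the most. Time passes only in rows, so rows that repeat a pose let the fingers close. It gives the time, the measured TCP pose, the force and the opening at its end, in the units of the state.
- sense(): the state, without advancing time (a new reading comes with each control period).
- optics.capture(name): name is "scene" or "top"; returns a dict with "image" (420x560x3 uint8, red, green, blue), "fov_y" (degrees; the focal length in pixels is half the picture's height over the tangent of half this angle, whatever the lens; pixels are square), "cx", "cy" (the principal point, pixels), "k1" (the pictures are not rectified: a ray, as slopes to the right and down, at radius r is drawn at 1 + k1 r^2 times it, then the intrinsics apply), "rvec" (rotation vector, rad) and "tvec" (3), from world to camera coordinates, as OpenCV has them. Camera axes: x right, y down, z forward; pixel columns grow to the right and rows downward; lengths in m; the calibration is good to about 2 mm. A picture is of the moment at which its call begins. There is no depth.
- ticket.finish_job(): hands the job in, once; it reports no verdict.
The state is a dict: "time_s": time; "joints": joint angles; "joint_velocities": joint speeds; "effort": joint torques, N m; "tcp_pos": TCP position; "ee_rot": TCP orientation; "wrist_force": force on the tool from outside, world axes, zero at the start; "moment": the same for the moment, N m; "gripper_width": opening from 0.0 (shut) to 1.0 (fully open).
Only numpy, scipy, OpenCV 4.12 (cv2) and the standard library are available. Lean on these libraries where they do the work, as an engineer would, in place of code of your own. Each camera call takes 0.05 s, during which the arm holds its last target.

## Working session

There is one attempt and no reset: what is moved stays moved. The work goes in short steps, Python scripts to look and compute and a tool call to move; the robot and the scene stay as the last step left them, time stands still between calls to the robot, and variables do not carry over. Pictures are saved under pics/ and viewed, and the job is handed in when it is done.

Besides the shell and the picture viewer there is one more tool, called after ">>>" as name(argument=value, ...) on one line, values as JSON. carry_out: Moves the arm, as the interface text tells. Its arguments: {"type":"object","properties":{"steps":{"type":"array","items":{"type":"array","items":{"type":"array","items":{"type":"number"}}}},"fingers":{"type":"number"}},"required":["steps"]}

```bash
mkdir -p pics; ls; cat > h.py <<'E'
import numpy as np, cv2
from station import sense, optics, ticket, r
def cap(n,fn=None):
    c=optics.capture(n)
    if fn: cv2.imwrite(fn,c['image'][:,:,::-1])
    return c
def K(c):
    f=210/np.tan(np.radians(c['fov_y'])/2); return f
def ray(c,u,v):
    f=K(c); d=np.array([(u-c['cx'])/f,(v-c['cy'])/f]); s=d.copy()
    for _ in range(30): s=d/(1+c['k1']*(s@s))
    R,_=cv2.Rodrigues(np.array(c['rvec'],float)); t=np.array(c['tvec'],float).ravel()
    return -R.T@t, R.T@np.array([s[0],s[1],1])
def onz(c,u,v,z):
    o,d=ray(c,u,v); return o+d*(z-o[2])/d[2]
def proj(c,p):
    R,_=cv2.Rodrigues(np.array(c['rvec'],float)); q=R@np.array(p)+np.array(c['tvec'],float).ravel()
    s=q[:2]/q[2]; s=s*(1+c['k1']*(s@s)); return s*K(c)+[c['cx'],c['cy']]
E
python3 - <<'E'
from h import *
a=cap('scene','pics/s0.png');b=cap('top','pics/t0.png')
for c in(a,b): print({k:v for k,v in c.items() if k!='image'}, ray(c,280,210))
s=sense();print(s['tcp_pos'],s['ee_rot'],s['gripper_width'],s['time_s'])
E
```

```text
pics
{'fov_y': 47.038105715020144, 'cx': 274.0072226317342, 'cy': 216.26567482375765, 'k1': -0.010713153745530083, 'rvec': array([ 2.06920192,  0.06116252, -0.00639646]), 'tvec': array([-0.49859062, -0.07892241,  1.58485063])} (array([ 0.54951954, -1.40508694,  0.70023699]), array([-0.01863414,  0.88416327, -0.46715195]))
{'fov_y': 52.55138828253135, 'cx': 281.4125938027952, 'cy': 204.2259013322173, 'k1': -0.10003574538550895, 'rvec': array([ 2.20129868, -2.15699451,  0.05778735]), 'tvec': array([-0.24174999,  0.52071971,  1.20100466])} (array([ 0.44265241, -0.25055836,  1.23015593]), array([ 0.05448349,  0.01902746, -0.99843118]))
[ 0.46489266 -0.41688628  0.20695932] [[-7.44368437e-01 -1.52839735e-03 -6.67767395e-01]
 [ 6.67766267e-01  1.23167795e-03 -7.44369999e-01]
 [ 1.96016751e-03 -9.99998073e-01  1.03790004e-04]] 0.9993618017919746 0.1
```

View pics/s0.png

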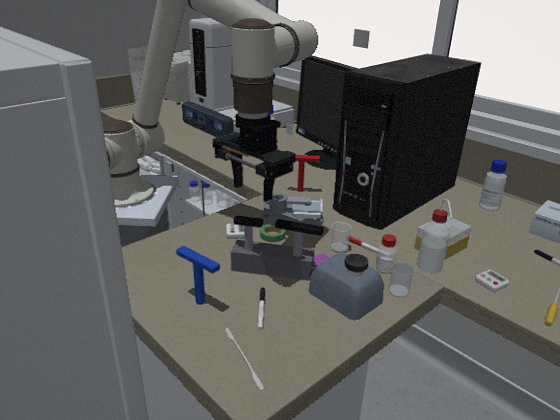

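View pics/t0.png

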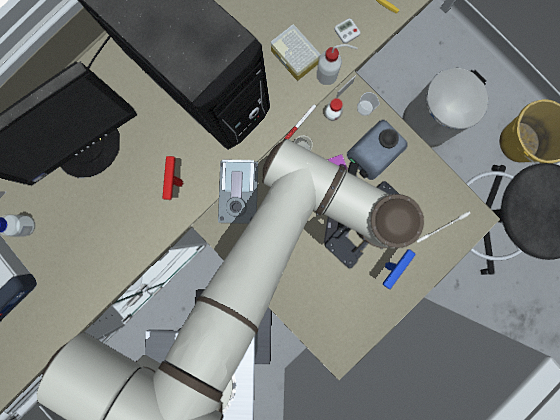

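```bash
python3 - <<'E'
from h import *
a=cv2.imread('pics/s0.png');b=cv2.imread('pics/t0.png')
cv2.imwrite('pics/s0c.png',cv2.resize(a[180:290,200:360],None,fx=5,fy=5,interpolation=cv2.INTER_CUBIC))
cv2.imwrite('pics/t0c.png',cv2.resize(b[140:270,200:420],None,fx=3.6,fy=3.6,interpolation=cv2.INTER_CUBIC))
c=cap('top');print(onz(c,236,207,.06),onz(c,400,268,.12), [onz(c,*p,0) for p in[(340,380),(497,218),(355,75),(190,230)]])
c=cap('scene');print(onz(c,272,275,0),onz(c,235,225,.114),onz(c,322,230,.114))
E
```

```text
[ 0.51235459 -0.10646886  0.06      ] [ 0.35803573 -0.54521141  0.12      ] [array([ 0.0246291, -0.4094423,  0.       ]), array([ 0.49850337, -0.86789156,  0.        ]), array([ 0.91838088, -0.44289749,  0.        ]), array([0.44616156, 0.03364335, 0.        ])]
[ 0.51404557 -0.42594181  0.        ] [ 0.41902473 -0.38361221  0.114     ] [ 0.63132279 -0.39029604  0.114     ]
```

View pics/s0c.png

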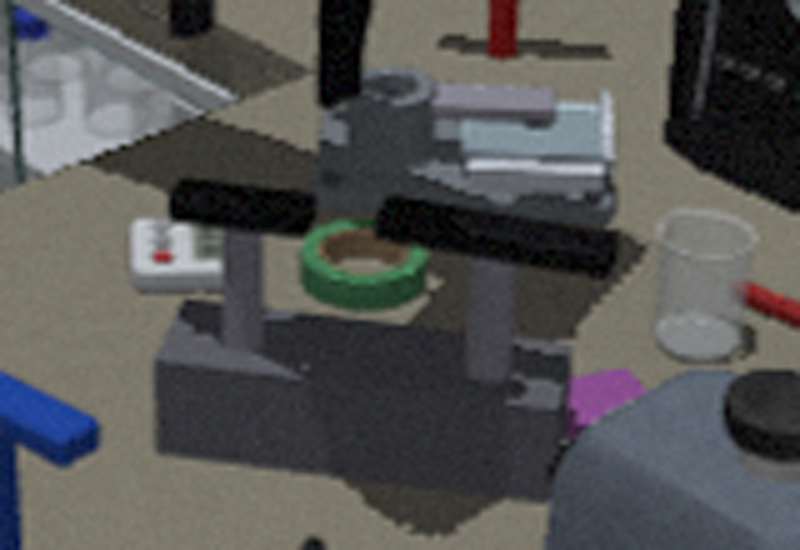

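View pics/t0c.png

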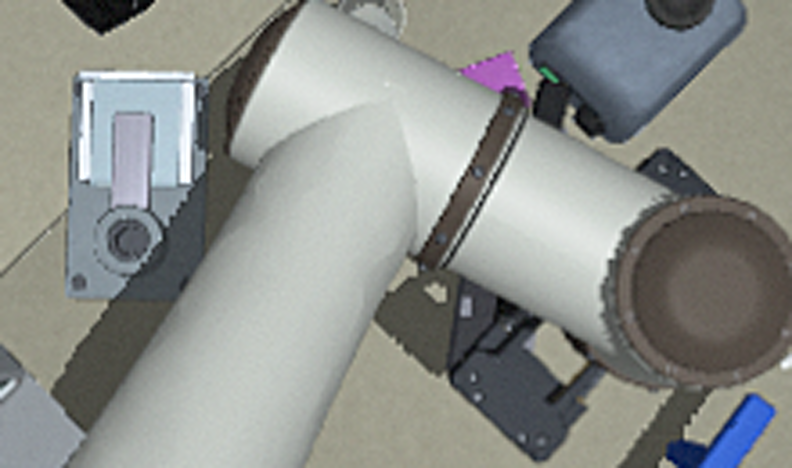

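>>> carry_out(steps=[[[0,0,5,0,0,0],[-1,-2,10,0,0,0],[-4,-5,13,0,0,0],[-8,-8,15,0,0,0],[-12,-12,15,0,0,0],[-16,-16,15,0,0,0],[-18,-18,15,0,0,0],[-18,-18,15,0,0,0]]])

```text
time_s: 1.2
tcp_pos: [0.2836, -0.5984, 0.3569]
ee_rot: [[-0.742, -0.001, -0.67], [0.67, 0.001, -0.742], [0.002, -1.0, -0.0]]
wrist_force: [0.8, -0.2, 0.5]
gripper_width: 1.003
```

```bash
python3 - <<'E'
from h import *
a=cap('scene','pics/s1.png');b=cap('top','pics/t1.png')
s=sense();print(s['tcp_pos'],s['joints'],s['time_s'])
E
```

```text
[ 0.28536592 -0.59708563  0.35750765] [-5.04925924e+01  2.29909124e+01  2.27193298e+01 -2.12641741e-02
 -8.97669923e+01  8.58858052e+00] 1.3
```

View pics/t1.png

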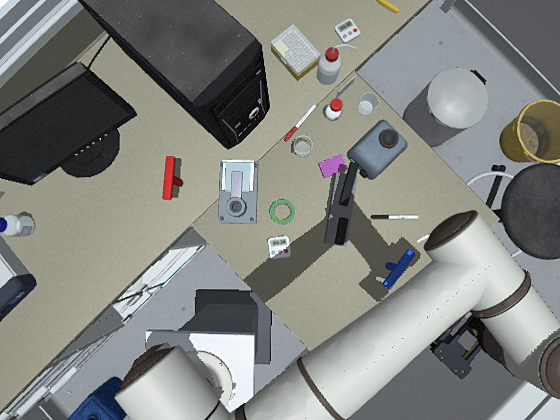

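View pics/s1.png

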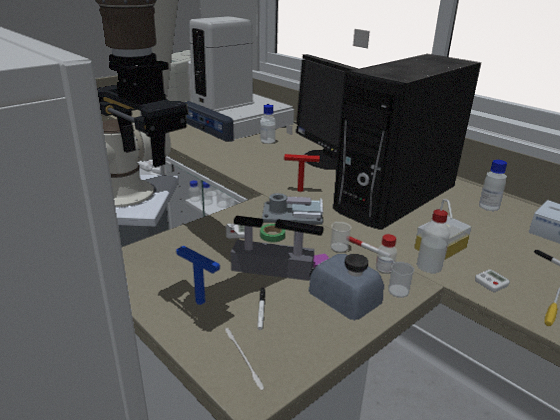

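```bash
python3 - <<'E'
from h import *
b=cv2.imread('pics/t1.png')
cv2.imwrite('pics/t1c.png',cv2.resize(b[150:255,310:390],None,fx=5.7,fy=5.7,interpolation=cv2.INTER_CUBIC))
cv2.imwrite('pics/t1d.png',cv2.resize(b[150:230,210:270],None,fx=7,fy=7,interpolation=cv2.INTER_CUBIC))
a=cv2.imread('pics/s1.png')
cv2.imwrite('pics/s1c.png',cv2.resize(a[180:280,220:340],None,fx=6,fy=6,interpolation=cv2.INTER_CUBIC))
E
```

```text
(no output)
```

View pics/t1c.png

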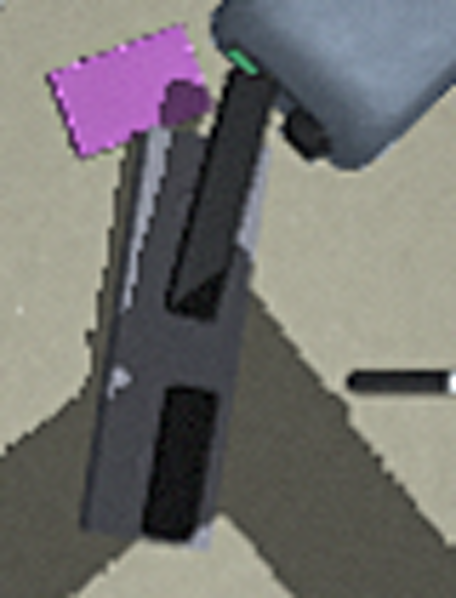

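View pics/t1d.png

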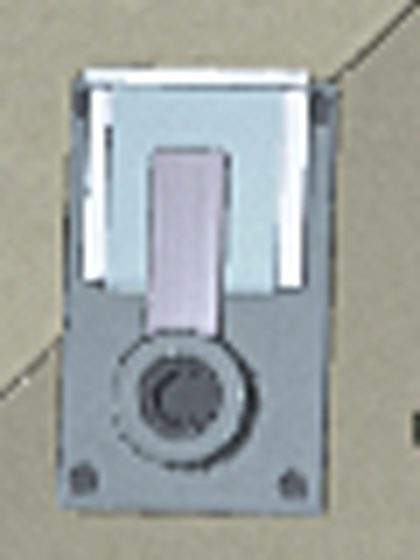

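View pics/s1c.png

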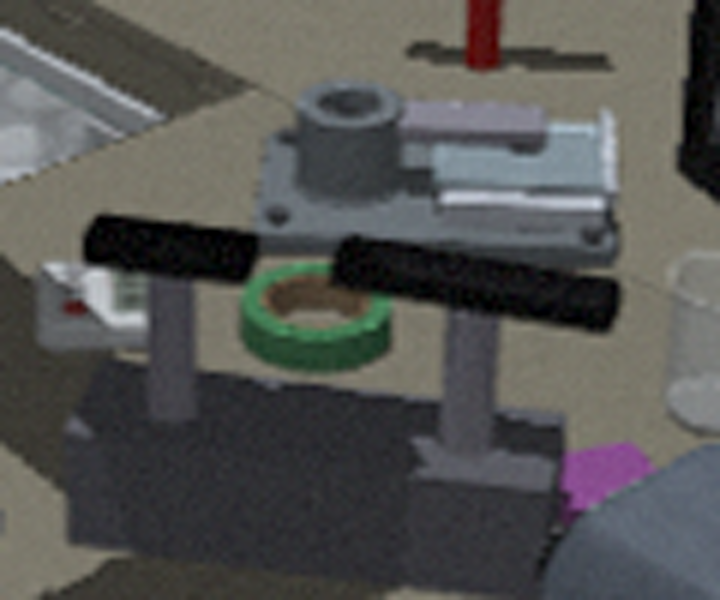

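```bash
cat > m.py <<'E'
from h import *
b=cap('top'); im=b['image']
g=im.max(axis=2)
def comp(mask,seed):
    n,l,st,ce=cv2.connectedComponentsWithStats(mask.astype(np.uint8),connectivity=4)
    return l==l[seed[1],seed[0]],st[l[seed[1],seed[0]]]
print(g[150:250:6,330:362:2])
for th in (45,52,58):
  for seed in((344,180),(350,185),(342,231)):
    m=g<th
    if not m[seed[1],seed[0]]: print(th,seed,'no');continue
    m,st=comp(m,seed)
    ys,xs=np.nonzero(m); P=np.array([onz(b,x,y,.13)[:2] for x,y in zip(xs,ys)])
    rc=cv2.minAreaRect((P*1000).astype(np.float32)); print(th,seed,st,'rect mm',rc,'mean',P.mean(0))
E
python3 m.py
```

```text
[[163 162 163 160 162 159 166 160 165 145  79  91 110 128 141 146]
 [162 154 154 148 197 195 184 168 156  76  79  90  95 103 109 128]
 [190 195 194 192 195 204 200 195 164 171  64  36 164  47  89  95]
 [191 188 188 199  76  98 100  98 108  33  51  53  51  39  81  82]
 [193 141  50 143 163  59  71  69  45  45  52  53  39 119 178  45]
 [169  78  68 160 139  68  75  67  40  52  51  51  74 155 168 168]
 [ 69  66 145 156  68  73  77  27  55  49  51  70 162 168 169 168]
 [ 83  67 164  70  72  75  25  54  54  57  42 159 156 171 167 166]
 [ 74 131  65  76  78  22  58  61  48  20  73  71 143 172 168 170]
 [ 61  71  73  75  74  31  20  21  18  67  75  74  82 108 177 175]
 [ 65  74  71  76  74  74  71  71  74  75  76  76  87  84  82  73]
 [179  62  78  76  76  76  74  78  77  75  74  89  83  86  83  88]
 [ 74  72  74  74  19  25  18  22  18  68  78  82  83  84  87  85]
 [ 77  75  68  79   5  24  28  29  29  74  86  90  86  85  84  81]
 [ 72  72  75  22  32  30  30  22  72  74  87  86  81  85  85  84]
 [ 74  74  66  21  29  24  24  25  87 130 117  81  86  85  83  82]
 [ 79 135 174 178 185 163 17
[... 289 characters left out ...]
  20  46 275] rect mm ((576.6438598632812, -406.5843505859375), (25.695173263549805, 120.92008972167969), 75.14490509033203) mean [ 0.57623495 -0.40635822]
52 (342, 231) [335 217  13  28 257] rect mm ((452.0755615234375, -388.5763854980469), (25.41160011291504, 69.01541137695312), 80.46307373046875) mean [ 0.45191327 -0.38846683]
58 (344, 180) no
58 (350, 185) [339 161  21  46 398] rect mm ((576.4089965820312, -406.7103576660156), (26.163286209106445, 121.31857299804688), 74.58129119873047) mean [ 0.57504686 -0.40576592]
58 (342, 231) [335 217  14  28 271] rect mm ((452.095458984375, -388.57196044921875), (26.228511810302734, 70.923095703125), 80.6676025390625) mean [ 0.45260127 -0.38858127]
```

```bash
cat > m2.py <<'E'
from h import *
b=cap('top'); a=cap('scene')
print(proj(a,(.575,-.406,.13)),proj(a,(.452,-.3886,.13)))
g=cv2.cvtColor(b['image'],cv2.COLOR_RGB2GRAY)
print(g[194:222,222:252])
h=cv2.cvtColor(b['image'],cv2.COLOR_RGB2HSV)
m=((h[...,0]>95)&(h[...,0]<135)).astype(np.uint8)
n,l,st,ce=cv2.connectedComponentsWithStats(m,connectivity=8)
for y,x in((217,225),(217,250)): print(l[y,x],st[l[y,x]],h[y,x])
E
python3 m2.py
```

```text
[299.04093195 226.51979642] [248.21460923 220.83827387]
[[150 149 148 152 152 152 152 152 117 174 192 191 197 198 202 202 202 207
  219  96 154 154 154 154 155 155 152 156 156 155]
 [150 149 152 152 152 152 153 150 119 185 196 197 202 203 205 206 209 213
  218  85 157 152 156 159 154 157 155 150 153 156]
 [148 150 152 153 156 154 152 156 129 189 183 178 189 190 191 188 206 218
  217  83 161 158 153 154 154 150 155 151 156 153]
 [151 153 155 154 155 157 154 162 136 167 112 102 124 113 120  96 173 191
  187  68 166 155 154 152 157 154 151 154 155 154]
 [151 149 152 149 153 154 157 146  79 101 151 159 158 156 158 158 156 133
   88  61 147 157 157 151 150 153 150 157 157 153]
 [154 151 151 153 154 155 144 103 159 157 158 157 167 153 158 154 160 161
  162 123  62 146 159 156 156 155 154 156 156 158]
 [153 151 152 152 157 139  97 158 158 155 158 142 172 126 138 140 155 159
  159 167 113  77 144 160 157 155 156 153 152 157]
 [154 151 154 155 157  79 155 156 160 150  98  77  87  69  83  70 108 142
  160 161 164 103  73 154 160 156 156 156 155 156]
 [153 156 154 154 152 139 154 161 148  98  7
[... 1846 characters left out ...]
54 149 156 151 154 153 154 158 159 139 152 131 127 146 124
  167 162 160 155 156 158 154 155 158 162 143  95]
 [ 95  81 159 154 151 157 154 156 152 156 155 160 155 159 156 157 158 161
  156 156 153 152 159 155 158 154 157 157  69  94]
 [100  91 158 153 151 151 153 154 154 152 155 156 155 153 156 155 155 153
  154 151 155 157 157 158 156 154 155 141  87  98]
 [125 132 154 150 150 155 150 153 154 155 155 156 156 154 153 157 157 158
  155 159 156 158 156 155 155 157 158 159 104 100]
 [153 151 152 152 149 152 148 149 154 156 155 157 154 154 155 157 159 156
  156 159 160 157 157 159 159 158 161 161 145 131]]
320 [ 218  160   40   64 2293] [105  36 168]
320 [ 218  160   40   64 2293] [101  36 154]
```

```bash
cat > m3.py <<'E'
from h import *
b=cap('top')
g=cv2.cvtColor(b['image'],cv2.COLOR_RGB2GRAY)
m=np.zeros_like(g);m[200:213,229:243]=(g[200:213,229:243]<135)
n,l,st,ce=cv2.connectedComponentsWithStats(m,connectivity=4)
i=l[206,236];P=np.array([onz(b,x,y,.06)[:2] for y,x in zip(*np.nonzero(l==i))])
pa=abs(onz(b,236,206,.06)[0]-onz(b,236,207,.06)[0])*abs(onz(b,236,206,.06)[1]-onz(b,237,206,.06)[1])
print(st[i],ce[i],'mean',P.mean(0),P.min(0),P.max(0),'diam eq',2*np.sqrt(len(P)*pa/np.pi))
# base plate: outline
h=cv2.cvtColor(b['image'],cv2.COLOR_RGB2HSV)
m=((h[...,0]>95)&(h[...,0]<135)).astype(np.uint8)
n,l,st,ce=cv2.connectedComponentsWithStats(m,connectivity=8)
P=np.array([onz(b,x,y,.014)[:2] for y,x in zip(*np.nonzero(l==l[217,225]))])
rc=cv2.minAreaRect((P*1000).astype(np.float32));print(rc,cv2.boxPoints(rc))
# scene
a=cap('scene','pics/s2.png');im=a['image'];g=cv2.cvtColor(im,cv2.COLOR_RGB2GRAY)
print(g[190:206,265:292])
print(proj(a,(.5125,-.1065,.06)))
E
python3 m3.py
```

```text
[230 200  12  13 121] [235.28099174 206.23966942] mean [ 0.51442396 -0.10441081] [ 0.49835323 -0.12040873] [ 0.53170023 -0.08948853] diam eq 0.034401975245675016
((561.4491577148438, -104.37689208984375), (109.730712890625, 182.58152770996094), 89.3929214477539) [[ 469.58218  -158.27191 ]
 [ 652.1535   -160.20642 ]
 [ 653.31616   -50.481873]
 [ 470.7448    -48.547363]]
[[122 117 122 117 125 120 122 123 118 121 125 121 126 121 123 121 124 121
  121 124 121 120 121 123 127 124 103]
 [120 122 118 121 125 123 124 123 122 121 124 126 120 123 123 120 120 125
  124 125 121 121 123 125 121 125 124]
 [124 124 119 121 121 122 122 121 123 122 123 124 122 120 121 120 118 118
  123 119 121 123 123 120 121 125 122]
 [120 119 121 123 121 124 120 122 114 114 115 120 120 120 119 117 108 116
  123 123 124 121 124 123 123 122 123]
 [121 126 123 122 121 121 118 114 113 106 106 117 118 109 105 111 108 112
  116 120 121 121 121 121 120 120 120]
 [108 118 125 124 116 111 115 111 100  86  75  60  63  61  65  81  77  90
  111 114 109 111 119 122 117 116 121]
 [116 107 114 120 119 116 110 101  64  49  53  56 
[... 408 characters left out ...]
119 115 111  87  59  64  71  94 110 112 112 109 114 113 113 106 102
   87  66  47  99 133 129 131 133 130]
 [114 100  86  91  77  61  67  61  52  60  60  69  74  73  69  68  60  50
   55  54  55  76  97  95  97 100 103]
 [103  71  60  61  62  63  62  65  63  61  66  65  59  61  55  61  57  59
   57  54  60  68  82  76  71  79  76]
 [105  79  51  49  47  62  64  69  69  63  65  69  65  64  61  61  58  63
   58  56  52  60  78  78  81  75  72]
 [115 104 100  84  64  62  65  65  66  65  67  60  66  63  62  57  58  58
   55  53  53  68  99 119 117 108  97]
 [111 111 110 107  82  65  63  63  64  64  68  64  64  64  66  61  60  59
   56  54  52  68 101 119 114 117 110]]
[277.20257954 196.34806942]
```

```bash
python3 - <<'E'
from h import *
a=cap('scene');b=cap('top')
o1,d1=ray(a,356,261);o2,d2=ray(b,389,137)
d1/=np.linalg.norm(d1);d2/=np.linalg.norm(d2)
s=np.linalg.lstsq(np.c_[d1,-d2],o2-o1,rcond=None)[0]
print(o1+d1*s[0],o2+d2*s[1])
for p in((353,152),(350,165),(374,178),(405,155)): print(p,onz(b,*p,.08)) # jug outline corners
print(proj(b,(.59,-.462,.11)),proj(b,(.56,-.35,.11)))
E
```

```text
[ 0.70064836 -0.51669103  0.11227786] [ 0.70484796 -0.51674453  0.1132765 ]
(353, 152) [ 0.66839862 -0.42520738  0.08      ]
(350, 165) [ 0.63222862 -0.41719305  0.08      ]
(374, 178) [ 0.59785598 -0.4831615   0.08      ]
(405, 155) [ 0.66346772 -0.5689244   0.08      ]
[368.344443   179.30168446] [326.09383985 189.68700509]
```

>>> carry_out(steps=[[[1,0,0,0,0,0.18],[3,2,0,0,0,0.36],[6,4,0,0,0,0.54],[9,6,0,0,0,0.72],[12,8,-1,0,0,0.9],[15,10,-2,0,0,1.08],[18,12,-4,0,0,1.26],[21,14,-6,0,0,1.44],[24,16,-8,0,0,1.62],[26,17.5,-10,0,0,1.8],[28,18.5,-12,0,0,1.96],[29,19.1,-13,0,0,2.042],[29,19.1,-13.5,0,0,2.042],[29,19.1,-13.5,0,0,2.042],[29,19.1,-13.5,0,0,2.042]]])

```text
time_s: 3.52
tcp_pos: [0.5751, -0.4068, 0.224]
ee_rot: [[-0.258, 0.001, 0.966], [-0.966, -0.001, -0.258], [0.0, -1.0, 0.001]]
wrist_force: [-1.1, -0.4, -0.9]
gripper_width: 0.999
```

```bash
python3 - <<'E'
from h import *
a=cap('scene','pics/s3.png')
s=sense();print(s['tcp_pos'],s['ee_rot'].round(3),s['joints'].round(1),s['time_s'],s['wrist_force'])
x=s['ee_rot'][:,0];print(np.degrees(np.arctan2(x[1],x[0])))
cv2.imwrite('pics/s3c.png',cv2.resize(a['image'][100:300,200:400,::-1],None,fx=3,fy=3,interpolation=cv2.INTER_CUBIC))
E
```

```text
[ 0.57512751 -0.40677732  0.22399347] [[-0.258  0.001  0.966]
 [-0.966 -0.001 -0.258]
 [ 0.    -1.     0.002]] [-22.2  29.4  14.7   0.  -75.1  97.2] 3.575 [-0.06578877  0.10252712 -0.02069572]
-104.9506246269928
```

View pics/s3c.png

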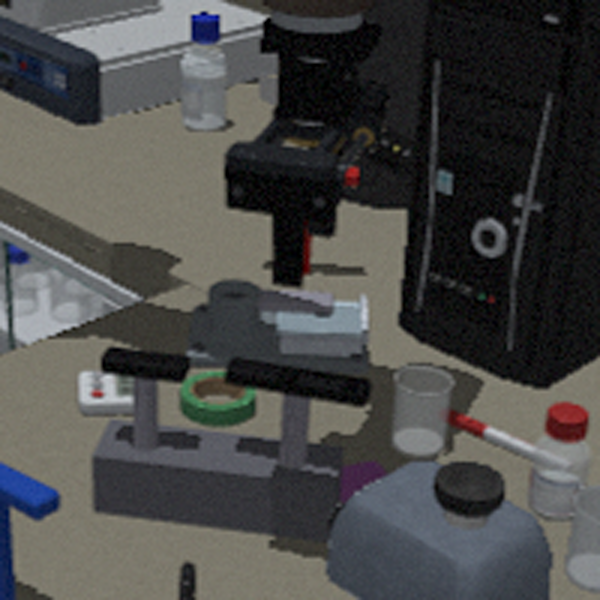

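>>> carry_out(steps=[[[0,0.05,-4,0,0,0],[0,0.05,-7,0,0,0],[0,0.05,-9,0,0,0],[0,0.05,-9.7,0,0,0],[0,0.05,-9.7,0,0,0],[0,0.05,-9.7,0,0,0]]])

```text
time_s: 4.32
tcp_pos: [0.576, -0.4062, 0.1275]
ee_rot: [[-0.257, 0.002, 0.966], [-0.966, -0.001, -0.257], [0.001, -1.0, 0.003]]
wrist_force: [0.2, -0.4, -0.4]
gripper_width: 0.998
```

>>> carry_out(steps=[[[0,0,0,0,0,0],[0,0,0,0,0,0],[0,0,0,0,0,0],[0,0,0,0,0,0],[0,0,0,0,0,0],[0,0,0,0,0,0],[0,0,0,0,0,0]]], fingers=255)

```text
time_s: 5.2
tcp_pos: [0.5753, -0.4057, 0.1259]
ee_rot: [[-0.257, -0.0, 0.966], [-0.966, 0.0, -0.257], [0.0, -1.0, -0.0]]
wrist_force: [0.2, 0.3, 0.3]
gripper_width: 0.287
```

>>> carry_out(steps=[[[0,0,0.7,0,0,0],[0,0,2,0,0,0],[0,0,4,0,0,0],[0,0,6,0,0,0],[0,0,8,0,0,0],[0,0,10,0,0,0],[0,0,11,0,0,0],[0,0,11,0,0,0],[0,0,11,0,0,0]]])

```text
time_s: 6.32
tcp_pos: [0.5749, -0.4054, 0.235]
ee_rot: [[-0.257, -0.001, 0.966], [-0.966, 0.001, -0.257], [-0.001, -1.0, -0.002]]
wrist_force: [-0.1, 0.3, -1.2]
gripper_width: 0.007
```

```bash
python3 - <<'E'
from h import *
a=cap('scene','pics/s4.png')
s=sense();print(s['tcp_pos'],s['joints'].round(1),s['time_s'],s['wrist_force'],s['moment'])
cv2.imwrite('pics/s4c.png',cv2.resize(a['image'][100:300,200:400,::-1],None,fx=3,fy=3,interpolation=cv2.INTER_CUBIC))
E
```

```text
[ 0.57489565 -0.40540994  0.23477989] [-22.1  29.2  15.8  -0.  -76.7  97.2] 6.375 [-0.8188243   0.08478136 -0.72673249] [-0.07985204  0.08495099  0.03181528]
```

View pics/s4c.png

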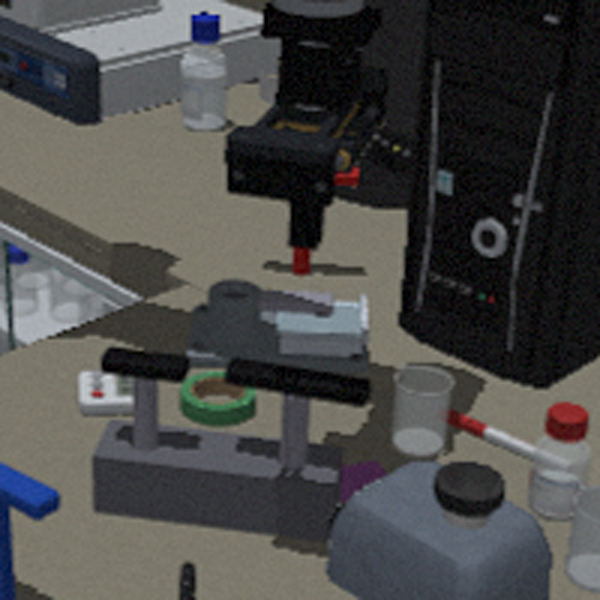

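The jaws were still closing when I lifted, so the key stayed in the stand. I'll reopen, go down again and wait longer.

>>> carry_out(steps=[[[0,0,0,0,0,0],[0,0,0,0,0,0],[0,0,0,0,0,0],[0,0,0,0,0,0],[0,0,0,0,0,0],[0,0,0,0,0,0],[0,0,0,0,0,0],[0,0,0,0,0,0],[0,0,0,0,0,0],[0,0,0,0,0,0]]], fingers=0)

```text
time_s: 7.62
tcp_pos: [0.5753, -0.4057, 0.236]
ee_rot: [[-0.257, 0.0, 0.966], [-0.966, -0.0, -0.257], [0.0, -1.0, 0.0]]
wrist_force: [-0.4, 0.4, 0.9]
gripper_width: 0.986
```

>>> carry_out(steps=[[[0,0,-4,0,0,0],[0,0,-7,0,0,0],[0,0,-9,0,0,0],[0,0,-10.5,0,0,0],[0,0,-11,0,0,0],[0,0,-11,0,0,0],[0,0,-11,0,0,0]]])

```text
time_s: 8.5
tcp_pos: [0.5759, -0.4061, 0.1271]
ee_rot: [[-0.257, 0.002, 0.966], [-0.966, -0.001, -0.257], [0.001, -1.0, 0.002]]
wrist_force: [0.6, 1.0, -0.1]
gripper_width: 1.0
```

>>> carry_out(steps=[[[0,0,0,0,0,0],[0,0,0,0,0,0],[0,0,0,0,0,0],[0,0,0,0,0,0],[0,0,0,0,0,0],[0,0,0,0,0,0],[0,0,0,0,0,0],[0,0,0,0,0,0],[0,0,0,0,0,0],[0,0,0,0,0,0],[0,0,0,0,0,0],[0,0,0,0,0,0]]], fingers=255)

```text
time_s: 10.0
tcp_pos: [0.5753, -0.4057, 0.1259]
ee_rot: [[-0.257, -0.0, 0.966], [-0.966, -0.0, -0.257], [0.0, -1.0, 0.0]]
wrist_force: [-0.7, 0.5, 0.2]
gripper_width: 0.007
```

```bash
python3 - <<'E'
from h import *
a=cap('scene','pics/s5.png');b=cap('top','pics/t5.png')
s=sense();print(s['tcp_pos'],proj(a,s['tcp_pos']),proj(b,s['tcp_pos']))
cv2.imwrite('pics/s5c.png',cv2.resize(a['image'][100:300,200:400,::-1],None,fx=3,fy=3,interpolation=cv2.INTER_CUBIC))
cv2.imwrite('pics/t5c.png',cv2.resize(b['image'][120:270,280:420,::-1],None,fx=4,fy=4,interpolation=cv2.INTER_CUBIC))
E
```

```text
[ 0.57530808 -0.40573086  0.1259481 ] [299.09168043 227.94265817] [348.02419648 183.66084169]
```

View pics/s5c.png

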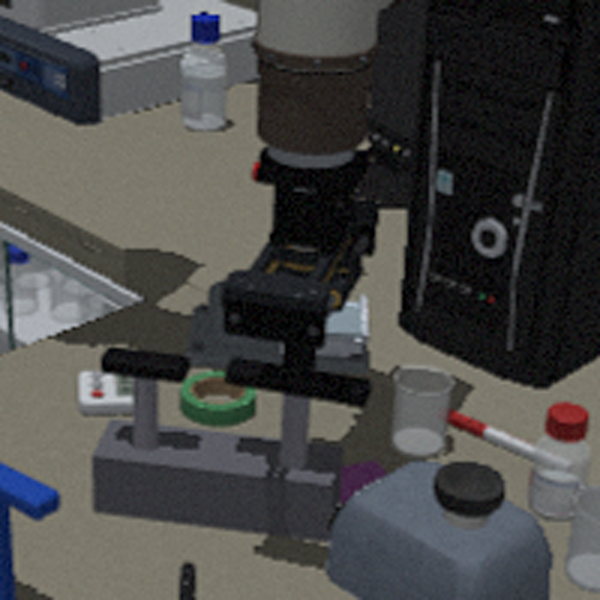

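View pics/t5c.png

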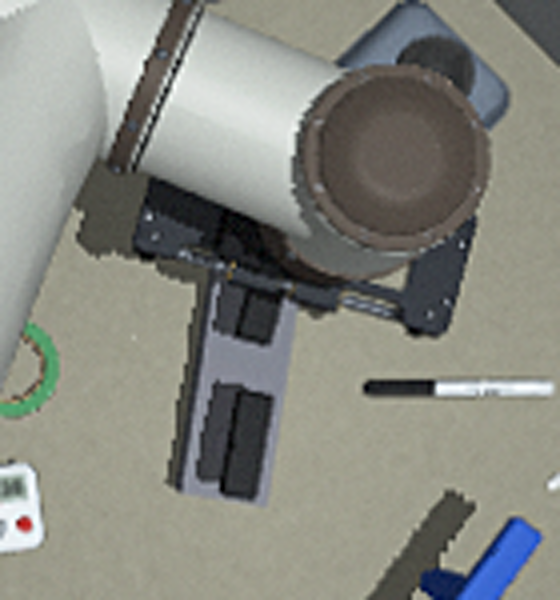

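```bash
python3 - <<'E'
from h import *
a=cap('scene','pics/s5.png')
for n,p in (('s4 tip',(.575,-.4055,.221)),('s4 tcp',(.575,-.4055,.235)),('s3 tip near',(.575-.258*.05,-.4068-.966*.05,.21))):
    print(n,(proj(a,p)-[200,100])*3)
s=sense();print(s)
E
```

```text
s4 tip [302.62661626 275.89178466]
s4 tcp [303.51114295 259.26502794]
s3 tip near [284.58572567 317.78287306]
{'time_s': 10.15, 'joints': array([-2.20721339e+01,  3.30039255e+01,  6.63641002e+00,  1.05440685e-03,
       -6.36327508e+01,  9.71869786e+01]), 'joint_velocities': array([ 0.04620629, -0.01159428, -0.06579063, -0.04599983,  0.04203837,
        0.01458393]), 'effort': array([-1.63642417e-04, -4.75721204e+01,  1.81332028e+01,  3.95439997e+00,
        7.05384300e-02,  1.42938461e-05]), 'tcp_pos': array([ 0.57531795, -0.40572993,  0.12595167]), 'ee_rot': array([[-2.56874508e-01, -1.05024508e-05,  9.66444767e-01],
       [-9.66444767e-01, -1.35336606e-05, -2.56874508e-01],
       [ 1.57773474e-05, -1.00000000e+00, -6.67358622e-06]]), 'wrist_force': array([-0.66819117, -0.14308007,  0.28683636]), 'moment': array([-0.06447483,  0.1126255 , -0.00526021]), 'gripper_width': 0.005034142642286563}
```

```bash
python3 - <<'E'
from h import *
print(r, [x for x in dir(r) if x[0]!='_'])
for x in dir(r):
    if x[0]!='_':
        v=getattr(r,x)
        if not callable(v): print(x,v)
E
python3 - <<'E'
import cv2
b=cv2.imread('pics/s0.png');cv2.imwrite('pics/s0g.png',cv2.resize(b[120:240,200:320],None,fx=5,fy=5,interpolation=cv2.INTER_CUBIC))
E
```

```text
<Robot object at 0x7f944dd5fe00> ['PlanningError', 'tcp_to_tips']
tcp_to_tips 0.014
```

View pics/s0g.png

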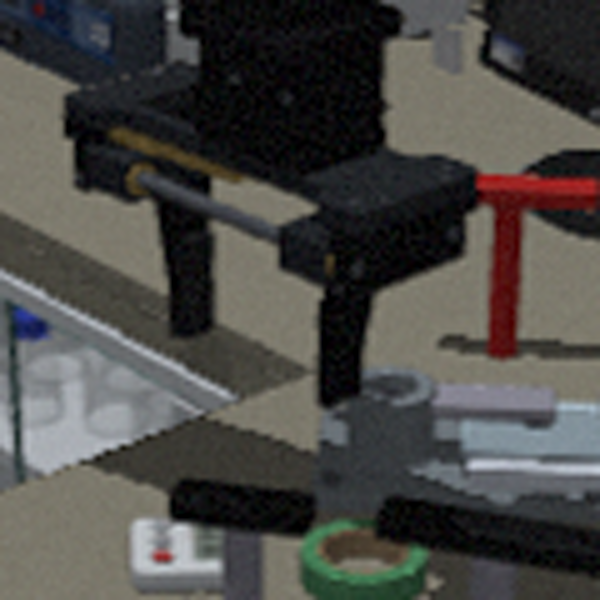

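```bash
python3 - <<'E'
from h import *
a=cap('scene');b=cap('top')
c=np.array([.4649,-.4169,.193]);x=np.array([-.744,.668,0])
for p in (c+.05*x,c-.05*x,c): print(proj(a,p))
for z in(.193,.2,.21,.22): 
   print(z,proj(a,c*[1,1,0]+[0,0,z]), onz(a,238.4,186.4,z),onz(a,268,200,z))
# bodies: base of robot etc; t0 finger pixels
print('top pred tips', proj(b,c+.05*x),proj(b,c-.05*x))
E
```

```text
[238.07598993 196.14744233]
[267.80462407 210.59829105]
[252.53276474 203.17473037]
0.193 [252.53276474 203.17473037] [ 0.42243737 -0.32942623  0.193     ] [ 0.49950634 -0.39747655  0.193     ]
0.2 [252.533028   200.46251286] [ 0.42419114 -0.34427063  0.2       ] [ 0.50019653 -0.41138183  0.2       ]
0.21 [252.53343236 196.55941528] [ 0.42669652 -0.3654769   0.21      ] [ 0.50118253 -0.43124652  0.21      ]
0.22 [252.53387074 192.62240851] [ 0.4292019  -0.38668318  0.22      ] [ 0.50216852 -0.45111121  0.22      ]
top pred tips [342.15829394 240.61537773] [369.77244651 210.60611804]
```

The scene view puts the fingertips about 26 mm higher than the reported TCP implies. Two poses agree on this, and the jaws closing just above the bar fits it too. I'll regrasp about 25 mm lower.

>>> carry_out(steps=[[[0,0,1.5,0,0,0],[0,0,2,0,0,0]]])

```text
time_s: 10.5
tcp_pos: [0.5762, -0.4063, 0.1481]
ee_rot: [[-0.257, 0.003, 0.966], [-0.967, -0.002, -0.257], [0.001, -1.0, 0.003]]
wrist_force: [-0.7, 0.3, -0.0]
gripper_width: 0.003
```

>>> carry_out(steps=[[[0,0,0,0,0,0],[0,0,0,0,0,0],[0,0,0,0,0,0],[0,0,0,0,0,0],[0,0,0,0,0,0],[0,0,0,0,0,0],[0,0,0,0,0,0],[0,0,0,0,0,0],[0,0,0,0,0,0],[0,0,0,0,0,0]]], fingers=0)

```text
time_s: 11.75
tcp_pos: [0.5753, -0.4057, 0.146]
ee_rot: [[-0.257, 0.0, 0.966], [-0.966, 0.0, -0.257], [-0.0, -1.0, 0.0]]
wrist_force: [0.3, -0.4, -0.6]
gripper_width: 0.984
```

>>> carry_out(steps=[[[0,0,-1,0,0,0],[0,0,-2,0,0,0],[0,0,-2.7,0,0,0],[0,0,-3.4,0,0,0],[0,0,-3.9,0,0,0],[0,0,-4.4,0,0,0],[0,0,-4.4,0,0,0]]])

```text
time_s: 12.62
tcp_pos: [0.5751, -0.4056, 0.1015]
ee_rot: [[-0.257, -0.001, 0.966], [-0.966, 0.0, -0.257], [-0.0, -1.0, -0.001]]
wrist_force: [-0.0, -0.5, 0.6]
gripper_width: 1.0
```

```bash
python3 - <<'E'
from h import *
a=cap('scene','pics/s6.png')
s=sense();print(s['tcp_pos'],s['time_s'],s['wrist_force'])
cv2.imwrite('pics/s6c.png',cv2.resize(a['image'][150:290,220:360,::-1],None,fx=4.2,fy=4.2,interpolation=cv2.INTER_CUBIC))
E
```

```text
[ 0.57531321 -0.40575837  0.10189944] 12.675 [0.09834716 0.21778166 0.79382208]
```

View pics/s6c.png

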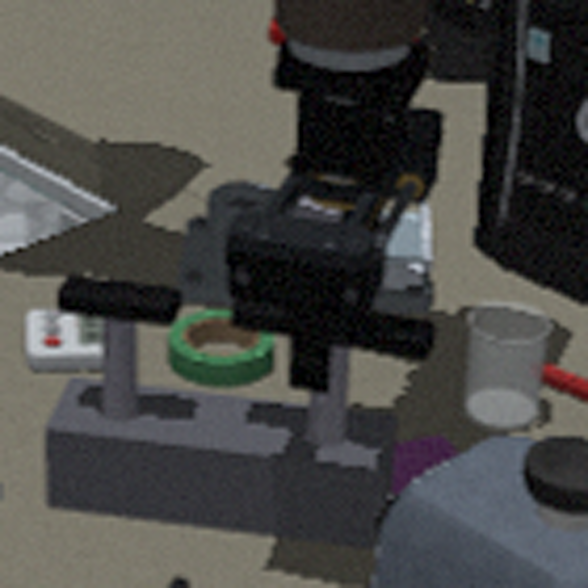

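>>> carry_out(steps=[[[0,0,0,0,0,0],[0,0,0,0,0,0],[0,0,0,0,0,0],[0,0,0,0,0,0],[0,0,0,0,0,0],[0,0,0,0,0,0],[0,0,0,0,0,0],[0,0,0,0,0,0],[0,0,0,0,0,0],[0,0,0,0,0,0],[0,0,0,0,0,0]]], fingers=255)

```text
time_s: 14.05
tcp_pos: [0.5753, -0.4057, 0.1019]
ee_rot: [[-0.257, -0.0, 0.966], [-0.966, 0.0, -0.257], [-0.0, -1.0, -0.0]]
wrist_force: [-0.0, 0.3, -0.9]
gripper_width: 0.272
```

>>> carry_out(steps=[[[0,0,0.7,0,0,0],[0,0,2,0,0,0],[0,0,4,0,0,0],[0,0,6,0,0,0],[0,0,8,0,0,0],[0,0,9,0,0,0],[0,0,9,0,0,0]]])

```text
time_s: 14.92
tcp_pos: [0.5756, -0.4058, 0.193]
ee_rot: [[-0.257, 0.002, 0.966], [-0.966, -0.001, -0.257], [0.0, -1.0, 0.002]]
wrist_force: [-0.5, 0.2, -3.6]
gripper_width: 0.271
```

```bash
python3 - <<'E'
from h import *
a=cap('scene','pics/s7.png')
s=sense();print(s['tcp_pos'],s['joints'].round(1),s['time_s'],s['wrist_force'],s['gripper_width'])
cv2.imwrite('pics/s7c.png',cv2.resize(a['image'][120:300,220:400,::-1],None,fx=3.3,fy=3.3,interpolation=cv2.INTER_CUBIC))
E
```

```text
[ 0.57512937 -0.40544981  0.19177699] [-22.1  30.4  11.7  -0.  -71.4  97.2] 14.975 [ 0.56996985 -1.13867825 -2.5622701 ] 0.2715941936879032
```

View pics/s7c.png

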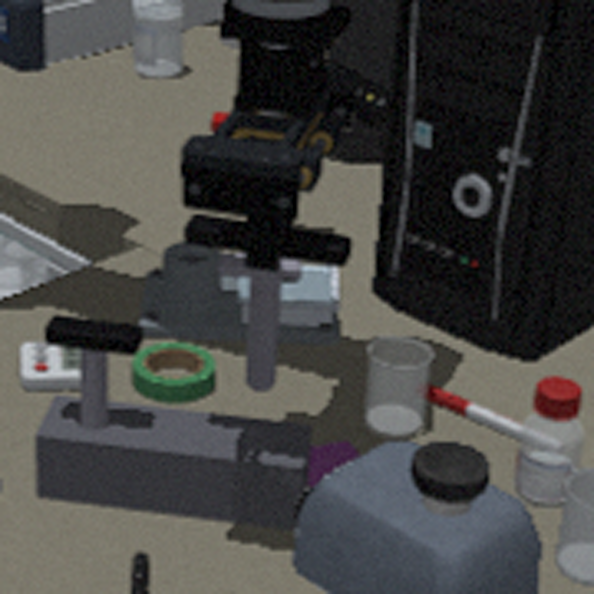

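```bash
python3 - <<'E'
from h import *
a=cap('scene')
im=a['image'].astype(int);g=im.sum(2)//3
for y in (215,222,228,233,235,236,237,238,239): print(y,g[y,290:310])
print(proj(a,(.5751,-.4055,.102)),proj(a,(.5751,-.4055,.14)))
E
```

```text
215 [55 57 49 77 95 71 67 64 72 67 73 68 63 64 80 92 95 92 92 91]
222 [58 55 55 54 60 63 66 64 65 69 71 71 68 61 58 58 56 53 57 55]
228 [114 116 119 114  96  65  66  66  66  71  68  69  68  58  58  57  58  54
  55  58]
233 [112 111 113 112  85  64  65  68  68  67  70  68  63  95 116 113 119 113
 116 113]
235 [116 115 117 107  80  64  68  65  69  67  69  64  75  99 119 116 114 118
 110 117]
236 [116 118 115 110  84  66  60  65  68  72  69  64  82 108 117 113 115 112
 114 109]
237 [118 114 117 117 108  86  68  63  69  66  68  70  93 117 116 113 114 115
 117 115]
238 [116 116 114 114 119 113  91  73  77  80  78  92 108 116 112 112 116 114
 114 114]
239 [116 114 115 116 117 117 114 103 101 108 117 117 113 113 114 116 119 116
 121 108]
[298.5453199  236.49835764] [299.27817487 222.75972091]
```

>>> carry_out(steps=[[[-0.5,3,0,0,0,0],[-1.5,8,0,0,0,0],[-2.5,13,0,0,0,0],[-3.5,18,0,0,0,0],[-4.5,23,0,0,0,0],[-5.5,27,0,0,0,0],[-6,30.1,0,0,0,0],[-6,30.1,0,0,0,0],[-6,30.1,0,0,0,0]]])

```text
time_s: 16.15
tcp_pos: [0.5152, -0.1049, 0.1916]
ee_rot: [[-0.257, -0.001, 0.966], [-0.966, -0.0, -0.257], [0.0, -1.0, -0.001]]
wrist_force: [1.3, 0.1, -3.5]
gripper_width: 0.274
```

```bash
python3 - <<'E'
from h import *
a=cap('scene','pics/s8.png');b=cap('top','pics/t8.png')
s=sense();p=s['tcp_pos'];print(p,s['joints'].round(1),s['time_s'],s['wrist_force'],s['gripper_width'])
print(proj(a,(p[0],p[1],p[2]-.09)),proj(a,(.515,-.105,.06)))
cv2.imwrite('pics/s8c.png',cv2.resize(a['image'][130:230,230:350,::-1],None,fx=6,fy=6,interpolation=cv2.INTER_CUBIC))
cv2.imwrite('pics/t8c.png',cv2.resize(b['image'][130:250,190:310,::-1],None,fx=5,fy=5,interpolation=cv2.INTER_CUBIC))
E
```

```text
[ 0.51528874 -0.10544061  0.19157429] [  6.1  13.2 -14.8   0.  -62.   68.9] 16.25 [ 0.50683073  0.04298037 -3.64460816] 0.27176079730781916
[278.50300632 183.6215118 ] [278.05484998 196.16060104]
```

View pics/s8c.png

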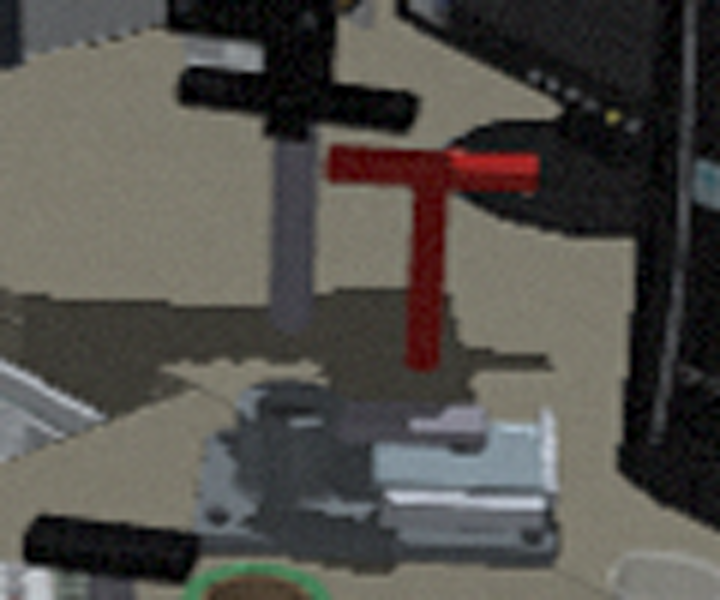

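View pics/t8c.png

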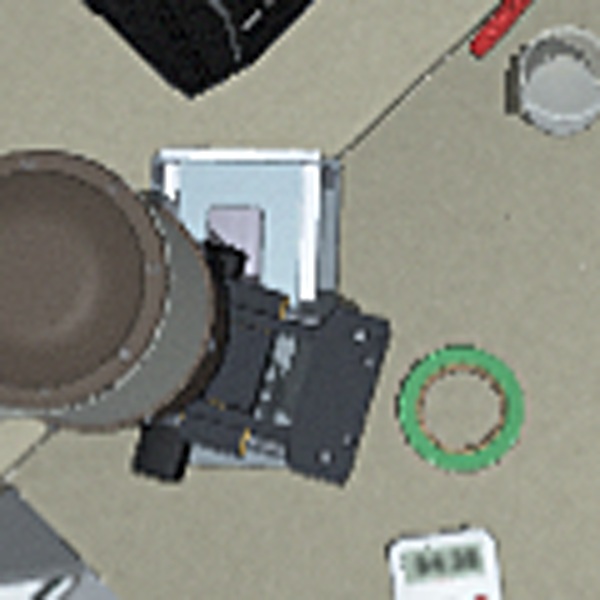

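>>> carry_out(steps=[[[0,0,-1,0,0,0],[0,0,-2,0,0,0],[0,0,-3,0,0,0],[0,0,-3.7,0,0,0],[0,0,-4.1,0,0,0],[0,0,-4.4,0,0,0],[0,0,-4.7,0,0,0],[0,0,-4.9,0,0,0],[0,0,-4.9,0,0,0]]])

```text
time_s: 17.38
tcp_pos: [0.5153, -0.1047, 0.1429]
ee_rot: [[-0.257, -0.0, 0.966], [-0.966, 0.0, -0.257], [0.0, -1.0, -0.0]]
wrist_force: [0.8, -0.0, -2.9]
gripper_width: 0.27
```

Inside the bore now, with the tip about 3 mm above the head and no contact. I'll feel downwards gently.

>>> carry_out(steps=[[[0,0,-0.15,0,0,0],[0,0,-0.3,0,0,0],[0,0,-0.4,0,0,0],[0,0,-0.5,0,0,0],[0,0,-0.5,0,0,0]]])

```text
time_s: 18.0
tcp_pos: [0.5153, -0.1047, 0.1379]
ee_rot: [[-0.257, -0.0, 0.966], [-0.966, -0.0, -0.257], [0.0, -1.0, -0.0]]
wrist_force: [-0.7, 1.1, -2.0]
gripper_width: 0.274
```

```bash
python3 -c "
from h import *
s=sense();print(s['tcp_pos'],s['wrist_force'],s['moment'])"
```

```text
[ 0.51526314 -0.10472463  0.13785192] [-0.72196884  1.07968876 -2.00126847] [-0.09106002  0.07711875  0.01048417]
```

>>> carry_out(steps=[[[0,0,-0.05,0,0,0],[0,0,-0.1,0,0,0],[0,0,-0.15,0,0,0],[0,0,-0.15,0,0,0]]])

```text
time_s: 18.5
tcp_pos: [0.5154, -0.1046, 0.1365]
ee_rot: [[-0.257, 0.0, 0.966], [-0.966, 0.0, -0.257], [-0.0, -1.0, 0.0]]
wrist_force: [0.2, 0.4, -2.4]
gripper_width: 0.277
```

>>> carry_out(steps=[[[0,0,-0.05,0,0,0],[0,0,-0.1,0,0,0],[0,0,-0.15,0,0,0],[0,0,-0.15,0,0,0]]])

```text
time_s: 19.0
tcp_pos: [0.5153, -0.1047, 0.1349]
ee_rot: [[-0.257, 0.0, 0.966], [-0.966, 0.0, -0.257], [-0.0, -1.0, -0.0]]
wrist_force: [1.0, 0.5, -2.0]
gripper_width: 0.273
```

>>> carry_out(steps=[[[0,0,-0.05,0,0,0],[0,0,-0.1,0,0,0],[0,0,-0.15,0,0,0],[0,0,-0.15,0,0,0]]])

```text
time_s: 19.5
tcp_pos: [0.5153, -0.1047, 0.1334]
ee_rot: [[-0.257, 0.0, 0.966], [-0.966, 0.0, -0.257], [-0.0, -1.0, 0.0]]
wrist_force: [0.1, 0.9, -2.1]
gripper_width: 0.274
```

>>> carry_out(steps=[[[0,0,-0.1,0,0,0],[0,0,-0.2,0,0,0],[0,0,-0.3,0,0,0],[0,0,-0.3,0,0,0]]])

```text
time_s: 20.0
tcp_pos: [0.5153, -0.1047, 0.1303]
ee_rot: [[-0.257, -0.0, 0.966], [-0.966, 0.0, -0.257], [-0.0, -1.0, -0.0]]
wrist_force: [-0.3, 1.3, -3.4]
gripper_width: 0.267
```

```bash
python3 - <<'E'
from h import *
a=cap('scene','pics/s9.png')
s=sense();p=s['tcp_pos'];print(p,s['wrist_force'],s['moment'],s['time_s'])
cv2.imwrite('pics/s9c.png',cv2.resize(a['image'][130:230,230:350,::-1],None,fx=6,fy=6,interpolation=cv2.INTER_CUBIC))
E
```

```text
[ 0.51531891 -0.10468022  0.13031558] [ 0.77660606  0.66371871 -3.55697872] [0.31220815 0.00769324 0.0013471 ] 20.05
```

View pics/s9c.png

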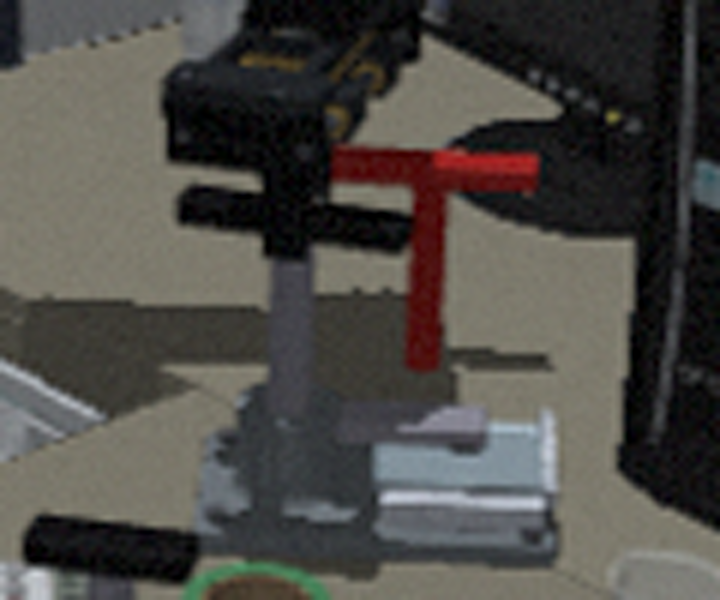

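>>> carry_out(steps=[[[0,0,-0.1,0,0,0],[0,0,-0.2,0,0,0],[0,0,-0.3,0,0,0],[0,0,-0.3,0,0,0]]])

```text
time_s: 20.55
tcp_pos: [0.5153, -0.1047, 0.1273]
ee_rot: [[-0.257, -0.0, 0.966], [-0.966, 0.0, -0.257], [-0.0, -1.0, -0.0]]
wrist_force: [-0.4, 1.1, -2.4]
gripper_width: 0.276
```

```bash
python3 - <<'E'
from h import *
s=sense();p=s['tcp_pos'];print(p,s['wrist_force'],s['moment'],s['time_s'])
a=cap('scene')
for z in (.15,.155,.158,.165): print(z,(proj(a,(.5153,-.1047,z))-[230,130])*6)
E
```

```text
[ 0.51529803 -0.1046877   0.12731957] [-0.36488377  1.07238743 -2.44473447] [ 4.68811048e-01 -3.28169669e-04 -2.37900133e-03] 20.55
0.15 [293.67459904 230.33053982]
0.155 [293.94541337 220.78833741]
0.158 [294.10834079 215.04746881]
0.165 [294.48979092 201.60654095]
```

>>> carry_out(steps=[[[0,0.03,-0.1,0,0,0],[0,0.05,-0.2,0,0,0],[0,0.05,-0.3,0,0,0],[0,0.05,-0.4,0,0,0],[0,0.05,-0.4,0,0,0]]])

```text
time_s: 21.22
tcp_pos: [0.5152, -0.1043, 0.1232]
ee_rot: [[-0.257, -0.0, 0.966], [-0.966, -0.0, -0.257], [0.0, -1.0, -0.0]]
wrist_force: [-0.3, 1.1, -3.2]
gripper_width: 0.272
```

```bash
python3 - <<'E'
from h import *
s=sense();p=s['tcp_pos'];print(p,s['wrist_force'],s['moment'],s['time_s'])
E
```

```text
[ 0.51515115 -0.10429637  0.12324802] [-0.32724805  1.12537086 -3.19471345] [-0.03921205  0.02198693 -0.01639087] 21.225
```

>>> carry_out(steps=[[[0,0,-0.04,0,0,0],[0,0,-0.08,0,0,0],[0,0,-0.12,0,0,0],[0,0,-0.12,0,0,0]]])

```text
time_s: 21.72
tcp_pos: [0.5152, -0.1043, 0.1222]
ee_rot: [[-0.257, -0.0, 0.966], [-0.966, -0.0, -0.257], [0.0, -1.0, -0.0]]
wrist_force: [0.2, 0.4, -3.8]
gripper_width: 0.271
```

>>> carry_out(steps=[[[0,0,-0.03,0,0,0],[0,0,-0.06,0,0,0],[0,0,-0.06,0,0,0]]])

```text
time_s: 22.1
tcp_pos: [0.5154, -0.1042, 0.1218]
ee_rot: [[-0.257, 0.0, 0.966], [-0.966, -0.0, -0.257], [0.0, -1.0, 0.0]]
wrist_force: [-0.5, 0.4, -1.1]
gripper_width: 0.274
```

>>> carry_out(steps=[[[0,0,-0.03,0,0,0],[0,0,-0.06,0,0,0],[0,0,-0.06,0,0,0]]])

```text
time_s: 22.48
tcp_pos: [0.5158, -0.1043, 0.1218]
ee_rot: [[-0.257, 0.001, 0.967], [-0.967, -0.0, -0.257], [0.0, -1.0, 0.001]]
wrist_force: [-0.4, -0.3, 3.6]
gripper_width: 0.276
```

```bash
python3 - <<'E'
from h import *
s=sense();p=s['tcp_pos'];print(p,s['wrist_force'],s['moment'],s['joints'].round(1),s['time_s'])
E
```

```text
[ 0.51575887 -0.10432582  0.12181088] [-0.42943637 -0.30913063  3.60825147] [-3.12356965e-02  5.52842778e-01  3.85543683e-04] [  6.3  17.2 -20.4   0.  -52.3  68.9] 22.475
```

>>> carry_out(steps=[[[0,0,0,0,0,-0.08],[0,0,0,0,0,-0.16],[0,0,0,0,0,-0.24],[0,0,0,0,0,-0.32],[0,0,0,0,0,-0.4],[0,0,0,0,0,-0.48],[0,0,0,0,0,-0.56],[0,0,0,0,0,-0.56]]])

```text
time_s: 23.48
tcp_pos: [0.5156, -0.1043, 0.1218]
ee_rot: [[-0.73, 0.001, 0.683], [-0.683, -0.0, -0.73], [-0.0, -1.0, 0.001]]
wrist_force: [-1.8, 0.4, 5.3]
gripper_width: 0.273
```

```bash
python3 - <<'E'
from h import *
a=cap('scene','pics/s10.png')
s=sense();p=s['tcp_pos'];print(p,s['wrist_force'],s['moment'],s['joints'].round(1),s['time_s'],s['gripper_width'])
cv2.imwrite('pics/s10c.png',cv2.resize(a['image'][130:230,230:350,::-1],None,fx=6,fy=6,interpolation=cv2.INTER_CUBIC))
E
```

```text
[ 0.51570964 -0.10432593  0.12180726] [-1.85812752  0.53681373  5.53016474] [0.08426904 0.73696811 0.05984001] [  6.3  17.2 -20.5   0.  -52.3  36.9] 23.525 0.27031621594125976
```

View pics/s10c.png

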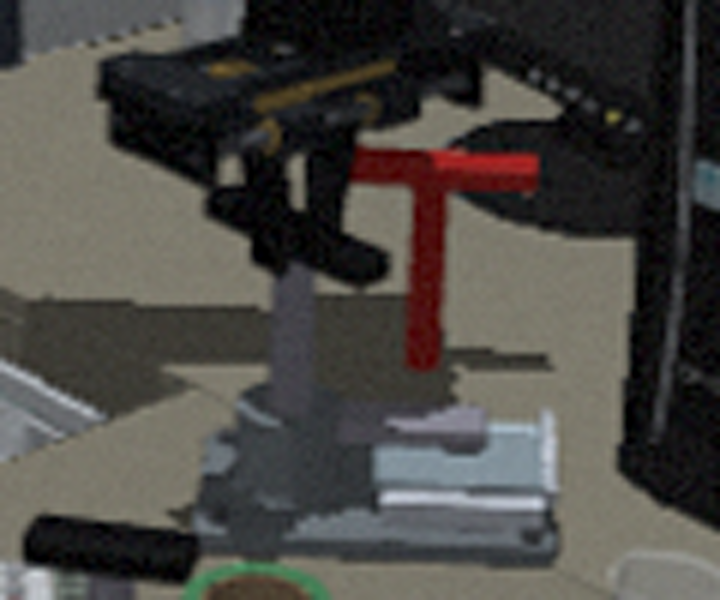

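>>> carry_out(steps=[[[0,0,0,0,0,-0.1],[0,0,0,0,0,-0.2],[0,0,0,0,0,-0.3],[0,0,0,0,0,-0.4],[0,0,0,0,0,-0.5],[0,0,0,0,0,-0.6],[0,0,0,0,0,-0.7],[0,0,0,0,0,-0.8],[0,0,0,0,0,-0.9],[0,0,0,0,0,-1.0],[0,0,0,0,0,-1.1],[0,0,0,0,0,-1.2],[0,0,0,0,0,-1.2]]])

```text
time_s: 25.15
tcp_pos: [0.5148, -0.1043, 0.1218]
ee_rot: [[-0.901, -0.001, -0.433], [0.433, -0.0, -0.901], [0.001, -1.0, 0.001]]
wrist_force: [-2.8, 0.3, 7.6]
gripper_width: 0.275
```

```bash
python3 - <<'E'
from h import *
s=sense();p=s['tcp_pos'];print(p,s['wrist_force'],s['moment'],s['joints'].round(1),s['time_s'],s['gripper_width'])
E
```

```text
[ 0.51477235 -0.10427879  0.12175926] [-2.8427728   0.3452978   7.61743236] [0.40635082 1.22419725 0.06959966] [  6.3  17.2 -20.5   0.  -52.4 -31.9] 25.15 0.27507908606257503
```

>>> carry_out(steps=[[[0,0,0,0,0,-0.1],[0,0,0,0,0,-0.2],[0,0,0,0,0,-0.3],[0,0,0,0,0,-0.4],[0,0,0,0,0,-0.5],[0,0,0,0,0,-0.6],[0,0,0,0,0,-0.7],[0,0,0,0,0,-0.75],[0,0,0,0,0,-0.75]]])

```text
time_s: 26.28
tcp_pos: [0.5147, -0.1039, 0.1218]
ee_rot: [[-0.365, -0.001, -0.931], [0.931, 0.0, -0.365], [0.001, -1.0, 0.001]]
wrist_force: [-4.0, 1.8, 7.8]
gripper_width: 0.273
```

```bash
python3 - <<'E'
from h import *
a=cap('scene','pics/s11.png')
s=sense();p=s['tcp_pos'];print(p,s['wrist_force'],s['moment'],s['joints'].round(1),s['time_s'],s['gripper_width'])
cv2.imwrite('pics/s11c.png',cv2.resize(a['image'][130:230,230:350,::-1],None,fx=6,fy=6,interpolation=cv2.INTER_CUBIC))
E
```

```text
[ 0.51475713 -0.10388636  0.12181143] [-3.16176229  3.07044969  7.53997578] [0.9502398  1.23674567 0.13859442] [  6.3  17.1 -20.5  -0.  -52.4 -74.9] 26.325 0.26943230686449793
```

View pics/s11c.png

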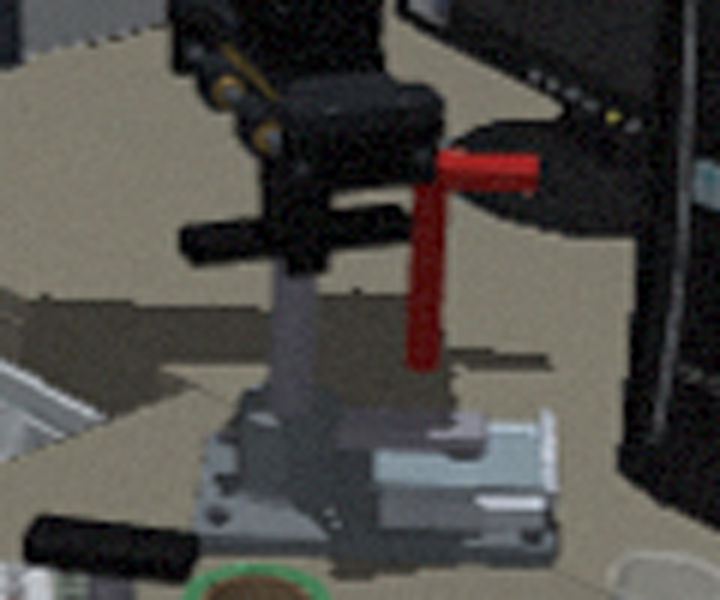

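>>> carry_out(steps=[[[0,0,0,0,0,-0.05],[0,0,0,0,0,-0.1],[0,0,0,0,0,-0.15],[0,0,0,0,0,-0.15]]])

```text
time_s: 26.82
tcp_pos: [0.5148, -0.1038, 0.1218]
ee_rot: [[-0.222, -0.001, -0.975], [0.975, 0.0, -0.222], [0.001, -1.0, 0.001]]
wrist_force: [-3.4, 2.4, 7.9]
gripper_width: 0.275
```

```bash
python3 - <<'E'
from h import *
s=sense();p=s['tcp_pos'];x=s['ee_rot'][:,0];print(p,s['wrist_force'],s['moment'],s['joints'].round(1),s['time_s'],np.degrees(np.arctan2(x[1],x[0])))
E
```

```text
[ 0.51478206 -0.1038267   0.1217838 ] [-3.37702605  2.43698913  7.93176083] [0.98892268 1.2544519  0.11860711] [  6.3  17.1 -20.5  -0.  -52.4 -83.5] 26.825 102.80342186852104
```

>>> carry_out(steps=[[[0,0,0,0,0,-0.04],[0,0,0,0,0,-0.08],[0,0,0,0,0,-0.12],[0,0,0,0,0,-0.12]]])

```text
time_s: 27.32
tcp_pos: [0.5148, -0.1038, 0.1218]
ee_rot: [[-0.103, -0.001, -0.995], [0.995, 0.001, -0.103], [0.001, -1.0, 0.001]]
wrist_force: [-3.6, 2.9, 8.4]
gripper_width: 0.274
```

```bash
python3 - <<'E'
from h import *
s=sense();p=s['tcp_pos'];x=s['ee_rot'][:,0];print(p,s['wrist_force'],s['moment'],s['joints'].round(1),s['time_s'],np.degrees(np.arctan2(x[1],x[0])))
E
```

```text
[ 0.51482382 -0.10378538  0.12180808] [-3.58827269  2.85383667  8.42135666] [1.03737607 1.24672028 0.1697302 ] [  6.3  17.1 -20.5  -0.  -52.4 -90.3] 27.325 95.93506055543789
```

>>> carry_out(steps=[[[0,0,0,0,0,-0.03],[0,0,0,0,0,-0.06],[0,0,0,0,0,-0.09],[0,0,0,0,0,-0.09]]])

```text
time_s: 27.82
tcp_pos: [0.5153, -0.1039, 0.1218]
ee_rot: [[-0.016, 0.0, -1.0], [1.0, -0.0, -0.016], [-0.0, -1.0, -0.0]]
wrist_force: [-2.8, 2.7, 6.8]
gripper_width: 0.276
```

```bash
python3 - <<'E'
from h import *
s=sense();p=s['tcp_pos'];x=s['ee_rot'][:,0];print(p,s['wrist_force'],s['moment'],s['joints'].round(1),s['time_s'],np.degrees(np.arctan2(x[1],x[0])))
E
```

```text
[ 0.51530261 -0.10390414  0.12179209] [-2.77017946  2.69947253  6.83115987] [0.86762136 0.92639135 0.71415085] [  6.3  17.2 -20.5   0.  -52.4 -95.4] 27.825 90.9347489887729
```

>>> carry_out(steps=[[[0,0,0,0,0,-0.03],[0,0,0,0,0,-0.05],[0,0,0,0,0,-0.05],[0,0,0,0,0,-0.05]]])

```text
time_s: 28.32
tcp_pos: [0.5156, -0.1041, 0.1218]
ee_rot: [[0.033, 0.001, -0.999], [0.999, -0.001, 0.033], [-0.001, -1.0, -0.001]]
wrist_force: [-2.4, 1.4, 5.2]
gripper_width: 0.273
```

```bash
python3 - <<'E'
from h import *
s=sense();p=s['tcp_pos'];x=s['ee_rot'][:,0];print(p,s['wrist_force'],s['moment'],s['joints'].round(1),s['time_s'],np.degrees(np.arctan2(x[1],x[0])))
E
```

```text
[ 0.51559604 -0.104088    0.12180292] [-2.44428702  1.39391065  5.2142597 ] [0.50954712 0.70196382 0.88597719] [  6.3  17.2 -20.5   0.1 -52.3 -98.2] 28.325 88.13430566476382
```

>>> carry_out(steps=[[[0,0,0.04,0,0,0.03],[0,0,0.06,0,0,0.07],[0,0,0.06,0,0,0.07]]])

```text
time_s: 28.7
tcp_pos: [0.5151, -0.1039, 0.1218]
ee_rot: [[-0.031, -0.0, -1.0], [1.0, 0.001, -0.031], [0.001, -1.0, 0.0]]
wrist_force: [-2.9, 2.3, 5.4]
gripper_width: 0.268
```

>>> carry_out(steps=[[[0,0,0,0,0,0],[0,0,0,0,0,0],[0,0,0,0,0,0],[0,0,0,0,0,0],[0,0,0,0,0,0],[0,0,0,0,0,0],[0,0,0,0,0,0],[0,0,0,0,0,0],[0,0,0,0,0,0],[0,0,0,0,0,0],[0,0,0,0,0,0]]], fingers=0)

```text
time_s: 30.08
tcp_pos: [0.5153, -0.1042, 0.1217]
ee_rot: [[-0.032, 0.0, -0.999], [0.999, 0.0, -0.032], [0.0, -1.0, -0.0]]
wrist_force: [-0.8, 0.3, 0.6]
gripper_width: 1.002
```

```bash
python3 - <<'E'
from h import *
a=cap('scene','pics/s12.png')
s=sense();print(s['tcp_pos'],s['wrist_force'],s['moment'],s['time_s'],s['gripper_width'])
cv2.imwrite('pics/s12c.png',cv2.resize(a['image'][130:230,230:350,::-1],None,fx=6,fy=6,interpolation=cv2.INTER_CUBIC))
E
```

```text
[ 0.51531227 -0.10422097  0.12164715] [0.51172482 0.77406227 0.61618703] [-0.02632628 -0.00998404 -0.02895176] 30.125 0.9963395779223293
```

View pics/s12c.png

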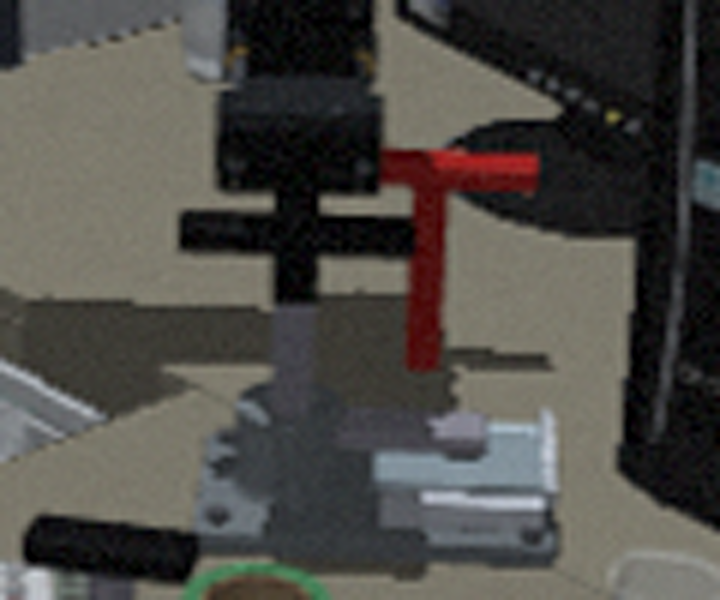

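>>> carry_out(steps=[[[0,0,0.5,0,0,0],[0,0,2,0,0,0],[0,0,4,0,0,0],[0,0,7,0,0,0],[0,0,11,0,0,0],[0,0,15,0,0,0],[-2,-4,16,0,0,0],[-4,-9,16,0,0,0],[-5,-14,16,0,0,0],[-6,-19,16,0,0,0],[-7,-24,16,0,0,0],[-7,-28,16,0,0,0],[-7,-28,16,0,0,0],[-7,-28,16,0,0,0]]])

```text
time_s: 31.88
tcp_pos: [0.4452, -0.384, 0.2823]
ee_rot: [[-0.031, 0.001, -1.0], [1.0, -0.0, -0.031], [-0.0, -1.0, -0.001]]
wrist_force: [-0.7, 0.7, 0.4]
gripper_width: 0.997
```

```bash
python3 - <<'E'
from h import *
a=cap('scene','pics/s13.png');b=cap('top','pics/t13.png')
s=sense();print(s['tcp_pos'],s['wrist_force'],s['time_s'],s['joint_velocities'].round(2))
g=b['image'].max(2); m=np.zeros(g.shape,np.uint8);m[170:250,215:275]=g[170:250,215:275]<58
n,l,st,ce=cv2.connectedComponentsWithStats(m)
i=1+st[1:,4].argmax();P=np.array([onz(b,x,y,.15)[:2] for y,x in zip(*np.nonzero(l==i))])
print(st[i],cv2.minAreaRect((P*1000).astype(np.float32)))
A=a['image'][130:300,210:370,::-1];cv2.imwrite('pics/s13c.png',cv2.resize(A,None,fx=3.5,fy=3.5,interpolation=cv2.INTER_CUBIC))
cv2.imwrite('pics/t13c.png',cv2.resize(b['image'][130:270,190:410,::-1],None,fx=3.6,fy=3.6,interpolation=cv2.INTER_CUBIC))
print(proj(a,(.515,-.104,.15)),proj(a,(.515,-.104,.06)))
E
```

```text
[ 0.44546216 -0.38338023  0.28238472] [-0.21512428 -0.26854082  0.46831241] 31.975 [ 0.39 -0.13 -0.21  0.01  0.15  0.04]
[226 170  15  57 440] ((530.1968383789062, -109.14888763427734), (143.4695587158203, 35.94314956665039), 1.7104490995407104)
[278.85190992 168.29074684] [278.06784311 196.01377664]
```

View pics/s13c.png

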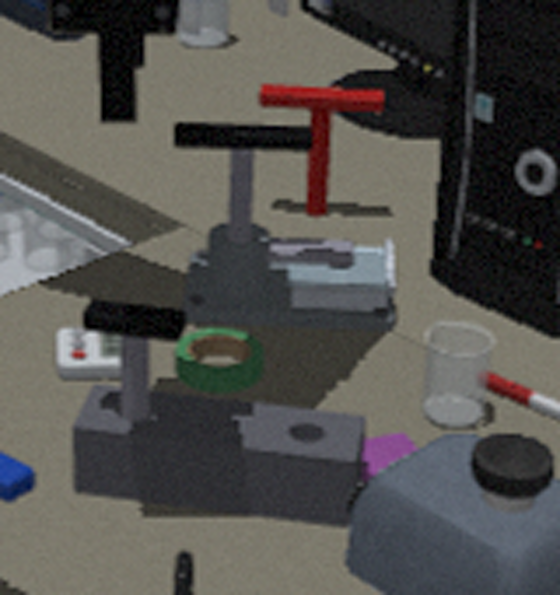

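View pics/t13c.png

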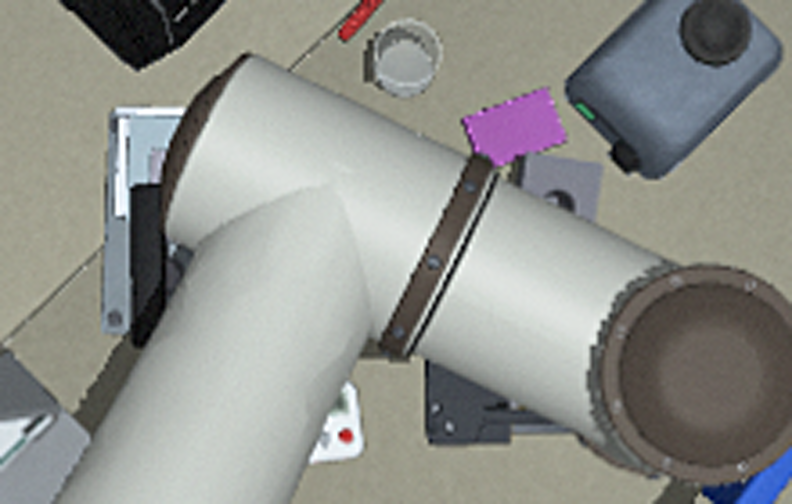

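```bash
python3 - <<'E'
from h import *
print(ticket.finish_job())
E
```

```text
the job is handed in; nothing more can be done
None
```

The job is handed in: the large key stands upright and home in the clamp screw, which I turned clockwise to its stop. The gripper is open and clear. The simulator gave no verdict, so success rests on my own checks below.

- **Grasp:** I took the large T-handle key from the far hole. Its bar measured about 119 mm against 69 mm for the other. My first two grasps closed on air above the bar. The pictures showed the fingertips about 26 mm higher than the reported TCP implied, and going 25 mm lower worked.
- **Seating:** By luck the hexagon was already lined up, so I needed no search turn. The key slid down to the floor with the estimated tip height at 31.8 mm, against 32 mm expected. Contact was about 7 N when it touched bottom. Partway down a small sideways moment appeared, and a 0.5 mm shift in y cleared it.
- **Turning:** I turned the tool about 2.9 rad clockwise. The moment stayed at 0.06–0.17 N m, then rose to 0.7–0.9 N m, which I read as the stop. I had no direct reading of the screw angle. The turning moment was also below the 0.2 N m of friction given, and I did not resolve that difference.
- **Last checks:** The wrist force is near zero. The scene view shows the key upright, with its bar within about 1 px of the seated height and the jaw lowered. The small key is still in its hole and the bystanders look unmoved. A last check of the bar from the top camera failed because the arm hid it.

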